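# Feel for the hidden release of the parts chest

### The job

The drawer of the wooden parts chest is locked by a release hidden in a notch somewhere along the raised edge strip on its lid. With the fingers closed, touch the block at the robot's left-hand end of that edge, sweep the fingertip from there along the top of the edge to the right until you find the notch, and press the tongue inside it fully down so that the drawer comes ajar. Then move clear; do not lift, carry or shift anything else on the bench.

Things in the scene. Friction and masses are not known exactly. Their poses are not given: they have to be found in the camera images.
- chest: Low parts chest of plain brown wood, 170 mm deep (its x), 300 mm wide (its y), fixed. Origin: centre of its underside, on the bench; x to its back, y to the robot's left, z up. Flat lid, top at z = 70 mm, with small loose things up to 45 mm tall on it, at x above -20 mm. A raised strip of the same wood, the edge, runs along the lid's front side.
- edge (a point): Middle of the top of the edge strip: x = -72, y = 0, z = 92 mm in the chest's frame. The strip runs 300 mm along the chest's y, is 26 mm wide (x) and stands 22 mm above the lid. From |y| = 96 to 150 mm it is two plain end blocks, level with the rest. It is solid and does not give, but for one notch between the blocks: see notch_range.
- notch_range (a point): Same point as edge. The notch's middle is anywhere within 50 mm of it along y, other every time, not reported: feel or see it. The notch: 50 mm long (y), square ends, cut through the strip front to back. In it lies a wooden tongue, 44 by 24 mm, its top 8 mm below the strip's top; pressed home it sinks 8 mm more, to 6 mm above the lid.
- left_block (a point): Middle of the top of the end block at the robot's left: in the chest's frame x = -72, y = +123, z = 92 mm. The block is 54 mm long (y), 27 mm wide (x).
- release (a joint): How far the tongue in the notch is pressed down, m: 0 up, 0.008 fully home. It resists with about 5 N of friction, has no spring and stays where it is left.
- drawer (a joint): How far the drawer is out, m: 0 shut, 0.024 ajar. Linked to the tongue: three times the tongue's travel; it cannot be pulled by itself. The drawer front fills the chest's front side from z = 11 to 57 mm and slides out along -x of the chest.

How it is judged (in metres and radians):
On the way, in this order (a step that is already met when the one before it is completed fails the run):
1. a fingertip touches the left end block of the edge, the release still up (contact force between the fingers and chest above 0.3 N and horizontal distance between the grasp point and left_block below 0.03 m and y of the grasp point in the frame of chest above 0.104 m and value of joint release below 0.001 m), for 0.02 s.
2. the fingertip feels the first stretch of the edge to the right of that block, the release still up (contact force between the fingers and anything else above 0.2 N and y of the grasp point in the frame of chest between 0.055 and 0.102 m and z of the grasp point in the frame of chest below 0.135 m and value of joint release below 0.002 m), for 0.02 s.
3. the tongue in the notch is pressed fully down by a fingertip (value of joint release above 0.0068 m and contact force between the fingers and anything else above 0.5 N), for 0.1 s.
At the end, for the whole second after the job is handed in: The tongue is at least 6.5 mm down of its 8 mm, the drawer stands at least 19 mm out and at rest (value of joint release above 0.0065 m and value of joint drawer above 0.019 m and velocity of joint drawer below 0.005 m/s); the robot touches nothing.
It fails at once if another thing on the bench or the lid was lifted, carried or shifted by more than 25 mm (distance of any of truck, tape, paint_a, paint_b, tin, doll_a, doll_b, driver from where it was at the start of the episode above 0.025 m).
It also fails if it takes over 58 s, if anything falls off the work surface, if the arm or the gripper's body presses on something with over 40 N, if the wrist force passes 120 N, or if a joint passes its speed limit or range.

### The arm

A 6-joint arm with a two-finger parallel gripper is mounted at the origin on the work surface. World frame = base frame: x ahead of the robot, y to its left, z up, the work surface at z = 0. Lengths are in mm, angles in rad, forces in N, time in s.
With the tool pointing down it reaches from about 275 to 1000 mm from the base axis. Payload 8.4 kg.
Tool frame: the origin (TCP) lies midway between the tips of the shut fingers; the grasp point (between the pads) lies 19 mm behind it; z points along the fingers, y is the line along which they close (so a half turn about z gives the same grasp; the last joint's range is limited). The gripper opens to 85 mm and grips with 20 to 120 N. Pads are 22 mm wide; open, the fingers measure 114 mm over their backs; the gripper's body (76 mm by 85 mm) begins 54 mm behind the grasp point. The pads swing forward as they close: fully open they stand 13 mm farther back than shut.
Start: joints at [-1.34, 0.353, 1.633, -0, 1.155, -0.002], TCP at [144.188, -608.143, 231.281] pointing down, gripper open.
Joint ranges: [-2.63, 2.63], [-0.92, 2.1], [0.06, 2.66], [-1.3, 4.44], [0, 2.69], [-3.02, 3.02]. Speed limits (rad/s): [2.22, 2.22, 2.79, 3.14, 3.14, 3.14].

### API

Orientations are given as [roll, pitch, yaw] about the fixed x, y, z axes, in that order (R = Rz(yaw) Ry(pitch) Rx(roll)).
In Python, from rig import telemetry, optics, r gives the robot as it stands.
- The arm moves only by the tool play_rows, never from a script. Its arguments are lists of equal length, an entry for each row: "dp": the shift along the tool's x, y, z in units of 40 mm (1.0 is 40 mm), a list of three; "rot": the turn, a rotation vector about the tool's x, y, z in units of 6 degrees (1.0 is 6 degrees), a list of three. In form: {"dp": [[tx, ty, tz], ...], "rot": [[ax, ay, az], ...]}. A call has 1 to 5 rows; each row is the pose to reach, as a shift and turn from the pose commanded when the call began, along the tool's axes at that moment; what a row does not reach only later rows make up. A row lasts 1/12 s, in which the tool goes at most 41.7 mm and 7.16 degrees, less where a joint would pass 70% of its speed; a pose out of reach is approached as far as the arm can. A call with a gripper value outside its range is refused whole. "fingers" is the opening, from 0 (shut) to 1 (fully open), set as the call begins (left out, the last holds). The fingers move at their own pace and stop on an object; "grip_force" is the grip in N (left out, the last holds). Time passes only in rows, so rows that repeat a pose let the fingers close. It gives the time, the measured TCP pose, the force, the opening and the grip force at its end, in the units of the state.
- telemetry.sense(): the state, without advancing time (a new reading comes with each control period).
- optics.grab_frame(name): name is "side" or "top"; returns a dict with "color" (384x512x3 uint8, red, green, blue), "mtx" (3x3 intrinsics, pixels), "R" (3x3) and "t" (3): a world point X has camera coordinates R X + t. Camera axes: x right, y down, z forward; pixel columns grow to the right and rows downward; lengths in mm; the calibration is good to about 2 mm. A picture is of the moment at which its call begins. There is no depth.
- r.sign_off(): hands the job in; it is judged then, once.
The state is a dict: "clock": time; "qpos": joint angles; "qvel": joint speeds; "joint_efforts": joint torques, N m; "eef_pos": TCP position; "tcp_rot": TCP orientation; "contact_force": force on the tool from outside, world axes, zero at the start; "wrist_torque": the same for the moment, N m; "opening": opening from 0.0 (shut) to 1.0 (fully open); "grasp_force": force on a finger pad.
Only numpy, scipy, OpenCV 4.12 (cv2) and the standard library are available. Lean on these libraries where they do the work, as an engineer would, in place of code of your own. Each camera call takes 0.05 s, during which the arm holds its last target. There are 200 camera calls.

## Working session

There is one attempt and no reset: what is moved stays moved. The work goes in short steps, Python scripts to look and compute and a tool call to move; the robot and the scene stay as the last step left them, time stands still between calls to the robot, and variables do not carry over. Pictures are saved under pics/ and viewed, at most 10 in all, crops included, and the job is handed in when it is done.

Besides the shell and the picture viewer there is one more tool, called after "Emit:" as a command line: name --argument value ..., lists and objects as JSON in quotes. play_rows: Moves the arm, as the interface text tells. Its arguments: {"type":"object","properties":{"dp":{"type":"array"},"rot":{"type":"array"},"fingers":{"type":"number"},"grip_force":{"type":"number"}},"required":["dp","rot"]}

```bash
mkdir -p pics; python3 - <<'E'
from rig import telemetry, optics, r
import cv2,pickle
d={}
for n in("top","side"):
    f=optics.grab_frame(n);d[n]=f
    cv2.imwrite(f"pics/{n}0.png",cv2.resize(f["color"][:,:,::-1],(768,576),interpolation=cv2.INTER_CUBIC))
    print(n,f["mtx"],f["R"],f["t"])
pickle.dump(d,open("d.pkl","wb"))
print(telemetry.sense())
E
```

```text
top [[374.49149931   0.         253.66265147]
 [  0.         374.49149931 192.07126568]
 [  0.           0.           1.        ]] [[ 0.0279014  -0.99784929  0.05931528]
 [-0.98698307 -0.03690239 -0.15653315]
 [ 0.15838537 -0.05417568 -0.98588999]] [ 25.24152316 544.47845709 651.82760263]
side [[456.27106282   0.         267.21199953]
 [  0.         456.27106282 193.67683156]
 [  0.           0.           1.        ]] [[ 0.9941655  -0.10600745 -0.01993461]
 [-0.07140603 -0.50827499 -0.85822941]
 [ 0.08084645  0.85464552 -0.51287903]] [-542.35288912  136.46620794  689.06884942]
{'clock': 0.1, 'qpos': array([-1.34038326e+00,  3.53574380e-01,  1.63403935e+00, -1.32671572e-05,
        1.15517213e+00, -2.40160812e-03]), 'qvel': array([ 0.00098285, -0.00191703, -0.00129224, -0.00169556,  0.00116206,
        0.00032009]), 'joint_efforts': array([-2.37561007e-04, -6.06355691e+01, -3.42818499e+01,  4.32792388e-05,
        3.83614388e-03,  4.53927839e-05]), 'eef_pos': array([ 144.10061109, -607.74449149,  230.64829279]), 'tcp_rot': array([-3.14039942e+00,  9.26559160e-06,  2.32820044e-01]), 'contact_force': array([-0.73541116,  0.09109899, -0.12278892]), 'wrist_torque': array([-0.00307703,  0.00458586,  0.02459406]), 'grasp_force': 0.0, 'opening': 1.0013174440205017}
```

View pics/top0.png

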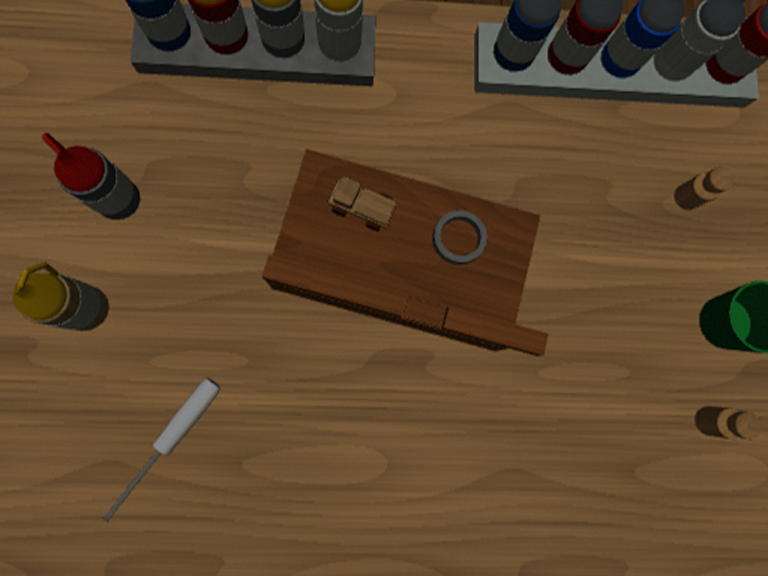

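View pics/side0.png

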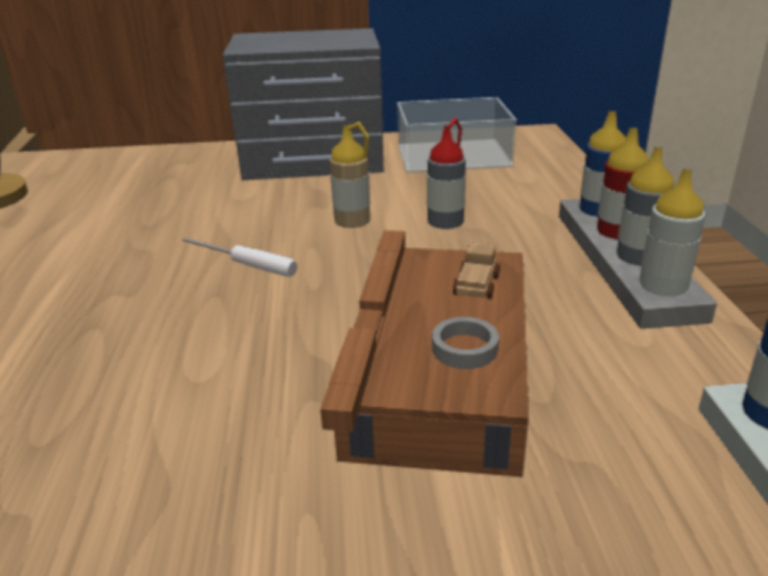

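The top view shows the chest with lid corners at about (305,150) and (540,215). The strip runs along the bottom from (266,265) to (547,340), with the notch near (425,313). The side view shows the notch near (370,320). Next I'll enlarge both.

```bash
python3 - <<'E'
import cv2,pickle
d=pickle.load(open("d.pkl","rb"))
f=d["top"]["color"][90:250,165:375,::-1]
cv2.imwrite("pics/topc.png",cv2.convertScaleAbs(cv2.resize(f,(788,600),interpolation=cv2.INTER_CUBIC),alpha=1.8))
f=d["side"]["color"][145:325,200:380,::-1]
cv2.imwrite("pics/sidec.png",cv2.convertScaleAbs(cv2.resize(f,(600,600),interpolation=cv2.INTER_CUBIC),alpha=1.4))
E
```

```text
(no output)
```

View pics/topc.png

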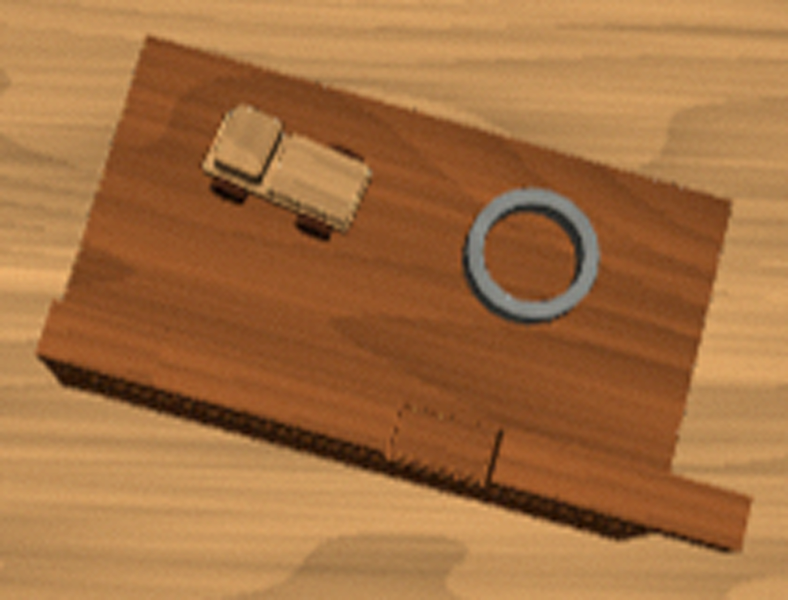

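View pics/sidec.png

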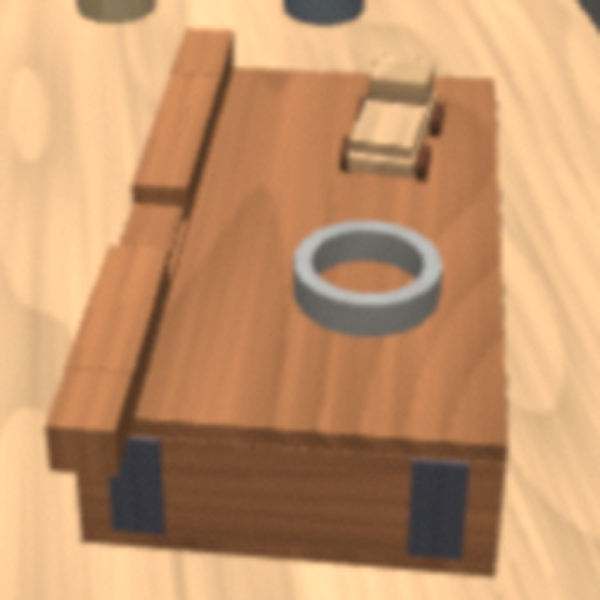

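The crops show all the corners. In the top crop the strip runs from (60,300)/(38,353) to (750,500)/(742,551), with the notch between x≈390 and 498. In the side crop the strip runs from (187,32)/(233,32) to (50,428)/(122,430), with the notch walls at rows ~188 and ~245. The strip overhangs the right side, so I'll fit the strip and lid separately.

```bash
cat > h.py <<'E'
import numpy as np,pickle
d=pickle.load(open("d.pkl","rb"))
def onz(n,p,z):
    f=d[n];R,t=f["R"],f["t"];v=R.T@np.linalg.inv(f["mtx"])@[*p,1];c=-R.T@t
    return c+v*(z-c[2])/v[2]
T=lambda u,v:(165+u/3.752,90+v/3.75)
S=lambda u,v:(200+u/3.3333,145+v/3.3333)
E
python3 - <<'E'
from h import *
np.set_printoptions(precision=1,suppress=True)
P={"LB":((60,300),(233,32),92),"LF":((38,353),(187,32),92),"RF":((742,551),(50,428),92),"RB":((750,500),(122,430),92),
"lidBL":((148,37),(495,80),70),"lidBR":((730,200),(505,447),70),"nLF":((387,458),(135,188),92),"nLB":((398,404),(185,190),92),"nRF":((490,485),(118,245),92),"nRB":((500,430),(163,245),92)}
for k,(a,b,z) in P.items(): print(k,onz("top",T(*a),z),onz("side",S(*b),z))
E
```

```text
LB [569.  171.5  92. ] [570.9 173.9  92. ]
LF [544. 180.  92.] [545.8 177.6  92. ]
RF [ 464.5 -143.8   92. ] [ 468. -144.   92.]
RB [ 487.9 -148.    92. ] [ 494.1 -148.5   92. ]
lidBL [706.8 139.7  70. ] [710.3 138.7  70. ]
lidBR [ 637.3 -148.8   70. ] [ 637.7 -151.3   70. ]
nLF [501.6  20.   92. ] [508.2  18.5  92. ]
nLB [526.6  15.5  92. ] [530.8  13.6  92. ]
nRF [490.9 -27.4  92. ] [498.3 -27.4  92. ]
nRB [516.3 -31.7  92. ] [517.6 -30.   92. ]
```

Both cameras agree. Chest centre is about (590.5, 15), yaw -0.24, and the notch middle is at chest y ≈ -39. I aim first for chest y = 118 on the left block, world (549, 146). Moving there now with the fingers shut.

Emit:
play_rows --dp '[[0.66, -0.75, 0], [1.33, -1.5, 0], [1.99, -2.24, 0], [2.65, -2.99, 0], [3.32, -3.74, 0]]' --rot '[[0, 0, 0], [0, 0, 0], [0, 0, 0], [0, 0, 0], [0, 0, 0]]' --fingers 0

```text
clock: 0.52
eef_pos: [239.1, -430.1, 230.9]
tcp_rot: [-3.141, 0.0, 0.232]
contact_force: [1.0, -0.1, 0.1]
opening: 0.299
grasp_force: 0.0
```

Emit:
play_rows --dp '[[0.66, -0.75, 0], [1.33, -1.5, 0], [1.99, -2.24, 0], [2.65, -2.99, 0], [3.32, -3.74, 0]]' --rot '[[0, 0, 0], [0, 0, 0], [0, 0, 0], [0, 0, 0], [0, 0, 0]]'

```text
clock: 0.93
eef_pos: [333.8, -253.9, 231.2]
tcp_rot: [-3.142, -0.0, 0.232]
contact_force: [0.0, -0.2, 0.6]
opening: 0.003
grasp_force: 0.0
```

Emit:
play_rows --dp '[[0.66, -0.75, 0], [1.33, -1.5, 0], [1.99, -2.24, 0], [2.65, -2.99, 0], [3.32, -3.74, 0]]' --rot '[[0, 0, 0], [0, 0, 0], [0, 0, 0], [0, 0, 0], [0, 0, 0]]'

```text
clock: 1.35
eef_pos: [428.6, -77.5, 231.3]
tcp_rot: [3.141, -0.0, 0.233]
contact_force: [0.3, -1.1, 0.8]
opening: -0.003
grasp_force: 0.0
```

Emit:
play_rows --dp '[[0.66, -0.75, 0], [1.33, -1.5, 0], [1.99, -2.24, 0], [2.65, -2.99, 0], [3.32, -3.74, 0]]' --rot '[[0, 0, 0], [0, 0, 0], [0, 0, 0], [0, 0, 0], [0, 0, 0]]'

```text
clock: 1.77
eef_pos: [523.3, 98.7, 231.1]
tcp_rot: [3.142, 0.0, 0.233]
contact_force: [0.9, -0.3, 0.6]
opening: 0.002
grasp_force: 0.0
```

Emit:
play_rows --dp '[[0, 0, 0], [0, 0, 0], [0, 0, 0], [0, 0, 0], [0, 0, 0]]' --rot '[[0, 0, -1.1], [0, 0, -2.2], [0, 0, -3.3], [0, 0, -4.4], [0, 0, -5.25]]'

```text
clock: 2.18
eef_pos: [522.7, 96.8, 230.9]
tcp_rot: [-3.141, 0.001, 0.789]
contact_force: [-0.3, 1.0, 0.2]
opening: -0.002
grasp_force: 0.0
```

Emit:
play_rows --dp '[[0, 0, 0], [0, 0, 0], [0, 0, 0], [0, 0, 0], [0, 0, 0]]' --rot '[[0, 0, -1.1], [0, 0, -2.2], [0, 0, -3.3], [0, 0, -4.4], [0, 0, -5.25]]'

```text
clock: 2.6
eef_pos: [522.7, 96.6, 230.9]
tcp_rot: [-3.141, 0.0, 1.338]
contact_force: [-0.0, -0.2, 1.1]
opening: 0.002
grasp_force: 0.0
```

Emit:
play_rows --dp '[[0.7, 0.17, 0.4], [1.36, 0.34, 1.0], [1.36, 0.34, 1.8], [1.36, 0.34, 2.5], [1.36, 0.34, 3.1]]' --rot '[[0, 0, 0], [0, 0, 0], [0, 0, 0], [0, 0, 0], [0, 0, 0]]'

```text
clock: 3.02
eef_pos: [548.3, 146.6, 105.1]
tcp_rot: [-3.14, 0.001, 1.333]
contact_force: [-0.1, -0.2, -0.2]
opening: -0.001
grasp_force: 0.0
```

```bash
python3 - <<'E'
from rig import telemetry, optics, r
import cv2,numpy as np
a=optics.grab_frame("top")["color"][90:250,165:375,::-1]
b=optics.grab_frame("side")["color"][125:325,200:380,::-1]
a=cv2.resize(a,(420,320));b=cv2.resize(b,(360,400))
a=cv2.copyMakeBorder(a,0,80,0,0,cv2.BORDER_CONSTANT)
cv2.imwrite("pics/c1.png",cv2.convertScaleAbs(np.hstack([a,b]),alpha=1.5))
s=telemetry.sense();print(s["eef_pos"],s["contact_force"])
E
```

```text
[545.97241842 145.63897947 103.36273704] [-0.67285385  0.4389341  -0.12049454]
```

View pics/c1.png

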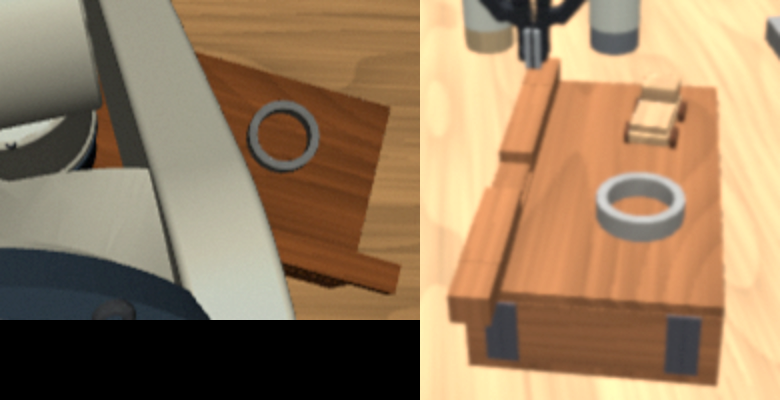

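The side view shows the closed fingertip at about (535,66), right over the left block and centred on the strip. Descending slowly until contact.

Emit:
play_rows --dp '[[0, 0, 0.08], [0, 0, 0.14], [0, 0, 0.2], [0, 0, 0.24], [0, 0, 0.27]]' --rot '[[0, 0, 0], [0, 0, 0], [0, 0, 0], [0, 0, 0], [0, 0, 0]]'

```text
clock: 3.53
eef_pos: [549.6, 146.4, 97.4]
tcp_rot: [3.14, -0.001, 1.332]
contact_force: [-0.0, 0.2, -0.0]
opening: -0.0
grasp_force: 0.0
```

Emit:
play_rows --dp '[[0, 0, 0.02], [0, 0, 0.04], [0, 0, 0.06], [0, 0, 0.07], [0, 0, 0.07]]' --rot '[[0, 0, 0], [0, 0, 0], [0, 0, 0], [0, 0, 0], [0, 0, 0]]'

```text
clock: 3.95
eef_pos: [549.0, 146.3, 93.6]
tcp_rot: [-3.142, 0.0, 1.332]
contact_force: [-0.6, -0.6, 0.0]
opening: -0.001
grasp_force: 0.0
```

Emit:
play_rows --dp '[[0, 0, 0.01], [0, 0, 0.02], [0, 0, 0.03], [0, 0, 0.04], [0, 0, 0.04]]' --rot '[[0, 0, 0], [0, 0, 0], [0, 0, 0], [0, 0, 0], [0, 0, 0]]'

```text
clock: 4.37
eef_pos: [549.1, 146.3, 92.4]
tcp_rot: [-3.142, -0.0, 1.332]
contact_force: [-2.1, -0.2, 4.0]
opening: 0.001
grasp_force: 2.2
```

Contact at 4 N on the block. Sweeping right.

Emit:
play_rows --dp '[[-0.2, 0, 0.01], [-0.4, 0, 0.01], [-0.6, 0, 0.01], [-0.8, 0, 0.01], [-1.0, 0, 0.01]]' --rot '[[0, 0, 0], [0, 0, 0], [0, 0, 0], [0, 0, 0], [0, 0, 0]]'

```text
clock: 4.78
eef_pos: [540.0, 107.0, 92.1]
tcp_rot: [3.141, -0.001, 1.332]
contact_force: [0.8, 4.2, 4.7]
opening: -0.001
grasp_force: 2.7
```

Emit:
play_rows --dp '[[-0.15, 0, 0], [-0.3, 0, 0], [-0.45, 0, 0], [-0.6, 0, 0], [-0.7, 0, 0]]' --rot '[[0, 0, 0], [0, 0, 0], [0, 0, 0], [0, 0, 0], [0, 0, 0]]'

```text
clock: 5.2
eef_pos: [533.3, 79.6, 92.1]
tcp_rot: [3.141, -0.001, 1.332]
contact_force: [2.0, 4.4, 5.0]
opening: 0.004
grasp_force: 2.8
```

Contact has held at 5 N throughout. Continuing toward the notch.

Emit:
play_rows --dp '[[-0.2, 0, 0], [-0.4, 0, 0], [-0.6, 0, 0], [-0.8, 0, 0], [-1.0, 0, 0]]' --rot '[[0, 0, 0], [0, 0, 0], [0, 0, 0], [0, 0, 0], [0, 0, 0]]'

```text
clock: 5.62
eef_pos: [523.9, 40.8, 92.1]
tcp_rot: [3.141, -0.001, 1.332]
contact_force: [0.8, 3.8, 6.6]
opening: -0.003
grasp_force: 3.0
```

Emit:
play_rows --dp '[[-0.15, 0, 0], [-0.3, 0, 0], [-0.45, 0, 0], [-0.6, 0, 0], [-0.75, 0, 0]]' --rot '[[0, 0, 0], [0, 0, 0], [0, 0, 0], [0, 0, 0], [0, 0, 0]]'

```text
clock: 6.03
eef_pos: [516.5, 11.7, 92.0]
tcp_rot: [3.141, -0.0, 1.332]
contact_force: [0.3, 2.5, 3.7]
opening: 0.004
grasp_force: 1.8
```

Emit:
play_rows --dp '[[-0.1, 0, 0], [-0.2, 0, 0], [-0.3, 0, 0], [-0.4, 0, 0], [-0.45, 0, 0]]' --rot '[[0, 0, 0], [0, 0, 0], [0, 0, 0], [0, 0, 0], [0, 0, 0]]'

```text
clock: 6.45
eef_pos: [511.7, -5.9, 91.4]
tcp_rot: [-3.141, 0.0, 1.332]
contact_force: [-1.0, 0.5, -0.4]
opening: 0.001
grasp_force: 0.0
```

Force is gone at chest y ≈ -38, so the tip is over the notch where the pictures put it. Pressing down.

Emit:
play_rows --dp '[[0, 0, 0.06], [0, 0, 0.12], [0, 0, 0.18], [0, 0, 0.22], [0, 0, 0.26]]' --rot '[[0, 0, 0], [0, 0, 0], [0, 0, 0], [0, 0, 0], [0, 0, 0]]'

```text
clock: 6.87
eef_pos: [512.3, -5.1, 81.2]
tcp_rot: [-3.142, 0.0, 1.333]
contact_force: [-1.6, -0.1, 5.0]
opening: -0.004
grasp_force: 2.5
```

Emit:
play_rows --dp '[[0, 0, 0.03], [0, 0, 0.06], [0, 0, 0.09], [0, 0, 0.11], [0, 0, 0.13]]' --rot '[[0, 0, 0], [0, 0, 0], [0, 0, 0], [0, 0, 0], [0, 0, 0]]'

```text
clock: 7.28
eef_pos: [512.3, -5.2, 76.1]
tcp_rot: [3.141, -0.0, 1.332]
contact_force: [-0.8, 0.4, 5.4]
opening: -0.001
grasp_force: 2.7
```

Emit:
play_rows --dp '[[0, 0, 0.02], [0, 0, 0.03], [0, 0, 0.04], [0, 0, 0.05], [0, 0, 0.05]]' --rot '[[0, 0, 0], [0, 0, 0], [0, 0, 0], [0, 0, 0], [0, 0, 0]]'

```text
clock: 7.7
eef_pos: [512.5, -5.2, 75.9]
tcp_rot: [3.141, -0.0, 1.332]
contact_force: [-9.3, 0.9, 30.4]
opening: 0.002
grasp_force: 15.3
```

The tongue bottomed hard: 30 N at z = 76. Lifting straight up and clear.

Emit:
play_rows --dp '[[0, 0, -0.1], [0, 0, -0.4], [0, 0, -1.0], [0, 0, -2.0], [0, 0, -3.0]]' --rot '[[0, 0, 0], [0, 0, 0], [0, 0, 0], [0, 0, 0], [0, 0, 0]]'

```text
clock: 8.12
eef_pos: [510.9, -5.3, 194.2]
tcp_rot: [-3.138, 0.001, 1.332]
contact_force: [1.6, -0.5, 0.6]
opening: 0.0
grasp_force: 0.0
```

Emit:
play_rows --dp '[[-1, 0, -0.5], [-2, 0, -0.5], [-3, 0, -0.5], [-4, 0, -0.5], [-4.5, 0, -0.5]]' --rot '[[0, 0, 0], [0, 0, 0], [0, 0, 0], [0, 0, 0], [0, 0, 0]]'

```text
clock: 8.53
eef_pos: [468.5, -183.5, 214.1]
tcp_rot: [3.141, 0.001, 1.331]
contact_force: [0.1, 0.7, 1.0]
opening: 0.003
grasp_force: 0.0
```

Emit:
play_rows --dp '[[-1, 0, 0], [-2, 0, 0], [-3, 0, 0], [-3, 0, 0], [-3, 0, 0]]' --rot '[[0, 0, 0], [0, 0, 0], [0, 0, 0], [0, 0, 0], [0, 0, 0]]'

```text
clock: 8.95
eef_pos: [440.5, -298.5, 213.6]
tcp_rot: [-3.141, -0.0, 1.329]
contact_force: [-0.2, -0.0, -0.1]
opening: -0.003
grasp_force: 0.0
```

```bash
python3 - <<'E'
from rig import telemetry, optics, r
import cv2,numpy as np
a=optics.grab_frame("top")["color"][:,:,::-1]
b=optics.grab_frame("side")["color"][125:325,180:380,::-1]
a=cv2.resize(a,(400,300));b=cv2.resize(b,(400,400))
a=cv2.copyMakeBorder(a,0,100,0,0,cv2.BORDER_CONSTANT)
cv2.imwrite("pics/c2.png",cv2.convertScaleAbs(np.hstack([a,b]),alpha=1.5))
s=telemetry.sense();print(s["eef_pos"],s["contact_force"])
E
```

```text
[ 441.10430674 -296.27145763  213.61077792] [0.40230119 0.8047881  0.00141208]
```

View pics/c2.png

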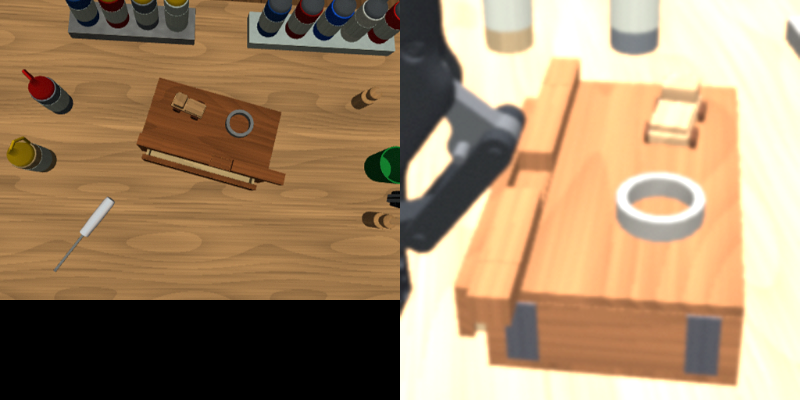

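The top view shows the drawer ajar, its front visible from (143,155) to (255,185). The notch is deep, the truck and ring are where they were, and the arm is clear. Handing in.

```bash
python3 -c "
from rig import r
print(r.sign_off())"
```

```text
the job is handed in; nothing more can be done
None
```

The tongue was pressed to its stop (about 30 N), the drawer is visibly ajar, nothing else appears moved, the arm is clear, and the job is handed in; `sign_off()` gave no verdict.

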